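# Set out a mosaic grouting station

### The job

Set out the station on the plywood board for grouting: stand the tall mosaic jar upright in the middle of the turntable and seat the cork cap in its mouth, stand the grout pot on the board midway between the turntable and the filled tote, and put the empty tote squarely on top of the filled tote, turned end for end so that it stands on the rim instead of nesting. Set the glass jar down gently, never letting it fall, and leave the short jar and the filled tote where they are.

Things in the scene. Friction and masses are not known exactly. Their poses are not given: they have to be found in the camera images.
- board: Fixed plywood board on the table, 160 (x) x 520 (y) x 9 mm thick. Origin: centre of its underside, z up, long axis y. The turntable stands near one end and the filled tote near the other (which end varies), both on its long centre line within 4 mm, about 170 mm from its centre, so the board's centre is midway between them.
- turntable: Fixed round metal banding wheel (does not turn) on the board: flat disc 140 mm in diameter, top 28 mm above its origin. Origin at the centre of its underside, which is on the board's top (9 mm above the table).
- filled_tote: Grey stack-nest tote with a layer of glass chips, loose, 0.9 kg, standing on the board (underside 9 mm above the table). Tapered open box, 50 mm high, rim 116 (x) x 70 (y) mm, 7 mm broad along the sides. Origin: centre of underside. +x end low (28 mm, no rim), -x end full height with a lip out to x = -70. Each side's rim has two 18 mm slots, at x = +36 and -20.
- empty_tote: Same tote, empty, 0.12 kg, on the table; same axes (low end +x). Feet under its sides, 8 mm wide, at x = +36 and -20, out to y = +/-34 mm. Turned end for end (yaw differing by pi) they stand on the other's rim, origin 50 mm above the other's; same way round they drop into the slots, 30 mm lower: wrong. Grip across the rim (70 mm in y, 40 to 50 mm up) between slots, x -11 to 27.
- empty_tote_low (a point): Top edge of the low end wall of the empty tote, at x = +50 mm, 28 mm above its underside: shows which way it faces.
- tall_jar: The tall one of the two open glass jars with coloured mosaic pieces: upright cylinder 66 mm in diameter, 105 mm high, wall 4 mm, mouth 58 mm in diameter, about 0.3 kg. Origin at the centre of its underside, z up.
- cork_cap: Cork cap standing on its plug: plug 42 mm in diameter and 8 mm high at the bottom, then a disc 70 mm in diameter and 10 mm thick, then a wooden knob 22 mm in diameter from 18 to 43 mm above the underside. Origin at the centre of the plug's underside, z up. Seated, the plug hangs in the jar's mouth and the disc lies on the rim: its origin is then 97 mm above the jar's origin.
- grout_pot: Small closed round white plastic pot with a plain flat lid, 60 mm in diameter, 48 mm high, about 0.2 kg. Origin at the centre of its underside, z up.
- short_jar: The short, wide mosaic jar, 90 mm in diameter, 55 mm high: not part of the job. Origin at the centre of its underside.
Things that resemble listed ones, but are neither listed nor needed, are in the scene too. Leave any blue look-alike of the tall_jar alone. What is shaped like the cork_cap but green is not meant.

How it is judged:
By the outcome, as a careful person would: the job done as asked, in the order asked, and still so for the second after the job is handed in, with the robot touching nothing.
It also fails if it takes over 99 s, if anything falls off the work surface, if the arm or the gripper's body presses on something with over 40 N, if the wrist force passes 120 N, or if a joint passes its speed limit or range.

### The arm

A 6-joint arm with a two-finger parallel gripper is mounted at the origin on the work surface. World frame = base frame: x ahead of the robot, y to its left, z up, the work surface at z = 0. Lengths are in m, angles in rad, forces in N, time in s.
With the tool pointing down it reaches from about 0.35 to 0.775 m from the base axis. Payload 7.3 kg.
Tool frame: the origin (TCP) lies at the centre of the arm's flange, where the gripper is bolted on; the fingertips stand 178 mm ahead of it and the grasp point (between the pads) lies 159 mm ahead of it (tip_extent is the distance from the TCP to the fingertips, in m); z points along the fingers, y is the line along which they close (so a half turn about z gives the same grasp; the last joint's range is limited). The gripper opens to 92 mm and grips with 3 to 60 N. Pads are 19 mm wide; open, the fingers measure 130 mm over their backs; the gripper's body (75 mm by 190 mm) begins 47 mm behind the grasp point.
Start: joints at [0.978, 0.342, 1.524, -0, 1.275, -0.146], TCP at [0.227, 0.473, 0.405] pointing down, gripper open.
Joint ranges: [-2.53, 2.53], [-0.77, 2.02], [0.04, 2.7], [-1, 4.14], [0.28, 2.66], [-3.11, 3.11]. Speed limits (rad/s): [2.57, 2.57, 3.14, 3.14, 3.14, 3.14].

### API

Orientations are given as [roll, pitch, yaw] about the fixed x, y, z axes, in that order (R = Rz(yaw) Ry(pitch) Rx(roll)).
In Python, from cell import * gives the robot as it stands.
- The arm moves only by the tool arm_command, never from a script. Its arguments are lists of equal length, an entry for each row: "xyz": the shift along the world's x, y, z in mm, a list of three; "spin": the turn about the world's z in degrees. In form: {"xyz": [[tx, ty, tz], ...], "spin": [spin, ...]}. A call has 1 to 20 rows; each row shifts and turns the commanded pose from where the row before left it; what a row does not reach is not made up. A row lasts 1/10 s, in which the tool goes at most 50 mm and 8.59 degrees, less where a joint would pass 70% of its speed; a pose out of reach is approached as far as the arm can. A call with a gripper value outside its range is refused whole. "jaw" is the opening, from -1 (shut) to 1 (fully open), set as the call begins (left out, the last holds). The fingers move at their own pace and stop on an object; "squeeze" is the grip in N (left out, the last holds). Time passes only in rows, so rows that do not move let the fingers close. It gives the time, the measured TCP pose, the force, the opening and the grip force at its end, in the units of the state.
- observe(): the state, without advancing time (a new reading comes with each control period).
- read_camera(name): name is "side" or "top" or "wrist"; returns a dict with "img" (420x560x3 uint8, red, green, blue), "depth" (420x560 float32, m along the optical axis (not along the pixel's ray), 0 where there is no reading), "fx", "fy", "cx", "cy" (pixels), "world_from_camera" (4x4, takes a point from camera to world coordinates). Camera axes: x right, y up, looking along -z (the intrinsics and any distortion apply to the point x, -y, -z); pixel columns grow to the right and rows downward; lengths in m; the calibration is good to about 2 mm. A picture is of the moment at which its call begins.
- hand_in(): hands the job in; it is judged then, once.
The state is a dict: "time": time; "qpos": joint angles; "qvel": joint speeds; "joint_efforts": joint torques, N m; "tool_pos": TCP position; "tool_rot": TCP orientation; "contact_force": force on the tool from outside, world axes, zero at the start; "torque": the same for the moment, N m; "opening": finger opening in m; "grip_force": force on a finger pad.
Only numpy, scipy, OpenCV 4.12 (cv2) and the standard library are available. Lean on these libraries where they do the work, as an engineer would, in place of code of your own. Each camera call takes 0.05 s, during which the arm holds its last target. There are 200 camera calls.

## Working session

There is one attempt and no reset: what is moved stays moved. The work goes in short steps, Python scripts to look and compute and a tool call to move; the robot and the scene stay as the last step left them, time stands still between calls to the robot, and variables do not carry over. Pictures are saved under pics/ and viewed, at most 14 in all, crops included, and the job is handed in when it is done.

Besides the shell and the picture viewer there is one more tool, called after "Call:" as name([rows], argument=value, ...), one row to a line, values as JSON. arm_command: Moves the arm, as the interface text tells. Its arguments: {"type":"object","properties":{"xyz":{"type":"array","items":{"type":"array","items":{"type":"number"}}},"spin":{"type":"array","items":{"type":"number"}},"jaw":{"type":"number"},"squeeze":{"type":"number"}},"required":["xyz","spin"]}

```bash
mkdir -p pics; ls; python3 - <<'E'
from cell import *
import cv2,numpy as np
for n in("top","side"):
    c=read_camera(n); cv2.imwrite(f"pics/{n}0.png",c["img"][:,:,::-1]); np.savez(f"{n}0.npz",**c)
    print(n,c["fx"],c["fy"],c["cx"],c["cy"],[k for k in c]); print(np.round(c["world_from_camera"],3))
s=observe();print(s["tool_pos"],s["tool_rot"],s["opening"],s["time"])
E
```

```text
pics
top 535.743624731464 535.743624731464 275.668486507931 210.17369519442957 ['img', 'depth', 'fx', 'fy', 'cx', 'cy', 'world_from_camera']
[[ 0.000e+00  9.970e-01 -7.300e-02  4.020e-01]
 [-1.000e+00  0.000e+00 -1.000e-03 -3.800e-02]
 [-1.000e-03  7.300e-02  9.970e-01  1.459e+00]
 [ 0.000e+00  0.000e+00  0.000e+00  1.000e+00]]
side 534.4269533771226 534.4269533771226 277.8012787425276 216.77951510652275 ['img', 'depth', 'fx', 'fy', 'cx', 'cy', 'world_from_camera']
[[ 0.904  0.321 -0.281  0.064]
 [-0.426  0.66  -0.618 -1.033]
 [-0.013  0.679  0.734  1.214]
 [ 0.     0.     0.     1.   ]]
[0.22675038 0.47338128 0.40408844] [-3.14020097e+00 -2.17029168e-04  2.69483402e+00] 0.09198598801548752 0.1
```

View pics/top0.png

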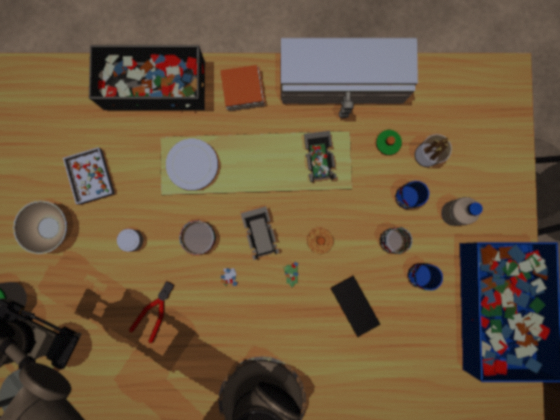

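View pics/side0.png

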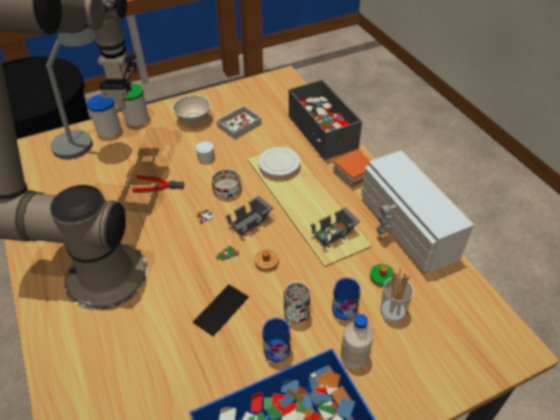

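The top view shows the board at (161–351, 132–194), the turntable at (192,164) and the filled tote at (319,157). The short jar is at (198,237), the pot at (128,240), the empty tote at (260,233), the cork cap at (320,240) and the tall jar at (395,240). The blue jars and the green cap are decoys. Next I'll zoom in and compute depth points.

```bash
cat > h.py <<'E'
import numpy as np,cv2
def pts(c):
    v,u=np.mgrid[:420,:560]; d=c["depth"]
    P=np.stack([(u-c["cx"])/c["fx"]*d,-(v-c["cy"])/c["fy"]*d,-d],-1)
    T=c["world_from_camera"]; return P@T[:3,:3].T+T[:3,3]
def ray(c,u,v,z):
    T=c["world_from_camera"]; r=T[:3,:3]@np.array([(u-c["cx"])/c["fx"],-(v-c["cy"])/c["fy"],-1]); o=T[:3,3]
    return o+r*(z-o[2])/r[2]
E
python3 - <<'E'
from h import *
c=dict(np.load("top0.npz")); P=pts(c)
im=c["img"][:,:,::-1]
cv2.imwrite("pics/topz.png",cv2.resize(im[120:285,105:365],None,fx=3,fy=3,interpolation=cv2.INTER_CUBIC))
s=dict(np.load("side0.npz"))
cv2.imwrite("pics/sidez.png",cv2.resize(s["img"][140:340,190:430,::-1],None,fx=3,fy=3,interpolation=cv2.INTER_CUBIC))
# heights above the table by component
Z=P[...,2]; print("table z",np.median(Z[200:290,140:460]))
m=((Z>0.006)&(Z<0.2)&(P[...,0]>0.2)&(P[...,0]<0.75)).astype(np.uint8)
n,l,st,ce=cv2.connectedComponentsWithStats(m)
for i in range(1,n):
    if st[i,4]>60:
        q=P[l==i]; print(st[i],np.round(np.percentile(q,[2,50,98],axis=0)*1000).tolist())
E
```

```text
table z 0.0023253923111838937
[  159   129   194    68 10569] [[560.0, -231.0, 7.0], [637.0, 20.0, 13.0], [715.0, 268.0, 60.0]]
[374 129  30  27 547] [[661.0, -378.0, 7.0], [691.0, -342.0, 20.0], [726.0, -312.0, 47.0]]
[413 133  39  36 894] [[625.0, -484.0, 7.0], [659.0, -448.0, 77.0], [695.0, -413.0, 160.0]]
[  62  148   52   58 1375] [[530.0, 410.0, 6.0], [604.0, 473.0, 12.0], [670.0, 531.0, 35.0]]
[394 181  37  31 731] [[511.0, -424.0, 6.0], [546.0, -399.0, 60.0], [574.0, -360.0, 110.0]]
[441 197  43  30 922] [[467.0, -539.0, 12.0], [497.0, -503.0, 115.0], [532.0, -484.0, 174.0]]
[  12  201   56   55 2086] [[398.0, 520.0, 7.0], [462.0, 599.0, 28.0], [524.0, 645.0, 64.0]]
[241 206  38  56 807] [[383.0, -35.0, 6.0], [459.0, 13.0, 36.0], [509.0, 49.0, 56.0]]
[178 220  38  36 812] [[391.0, 128.0, 6.0], [433.0, 176.0, 12.0], [476.0, 214.0, 61.0]]
[379 227  34  28 674] [[393.0, -378.0, 6.0], [425.0, -355.0, 56.0], [456.0, -314.0, 110.0]]
[117 228  28  24 489] [[398.0, 324.0, 8.0], [427.0, 348.0, 49.0], [453.0, 378.0, 55.0]]
[307 228  26  26 535] [[395.0, -186.0, 12.0], [425.0, -154.0, 20.0], [457.0, -124.0, 46.0]]
[ 457  240  103   93 8199] [[204.0, -731.0, 7.0], [311.0, -636.0, 84.0], [418.0, -533.0, 132.0]]
[406 261  39  31 738] [[302.0, -453.0, 7.0], [333.0, -431.0, 64.0], [365.0, -389.0, 109.0]]
[280 262  18  26 129] [[304.0, -94.0, 6.0], [336.0, -78.0, 8.0], [366.0, -55.0, 15.0]]
[218 270  19  19  98] [[304.0, 70.0, 6.0], [320.0, 95.0, 9.0], [344.0, 113.0, 15.0]]
[ 330  276   52   50 1142] [[202.0, -303.0, 6.0], [259.0, -245.0, 10.0], [323.0, -191.0, 16.0]]
[  0 282  27  24 434] [[260.0, 634.0, 7.0], [292.0, 642.0, 55.0], [315.0, 673.0, 124.0]]
[131 282  43  45 510] [[202.0, 243.0, 7.0], [254.0, 273.0, 16.0], [310.0, 340.0, 23.0]]
```

View pics/topz.png

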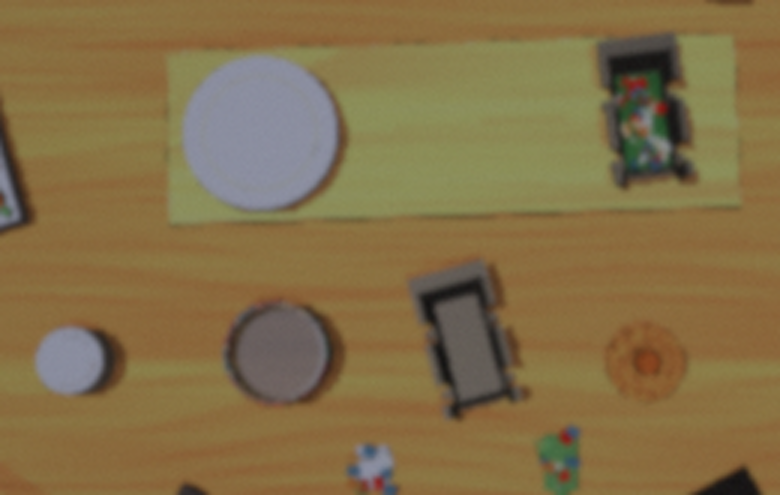

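View pics/sidez.png

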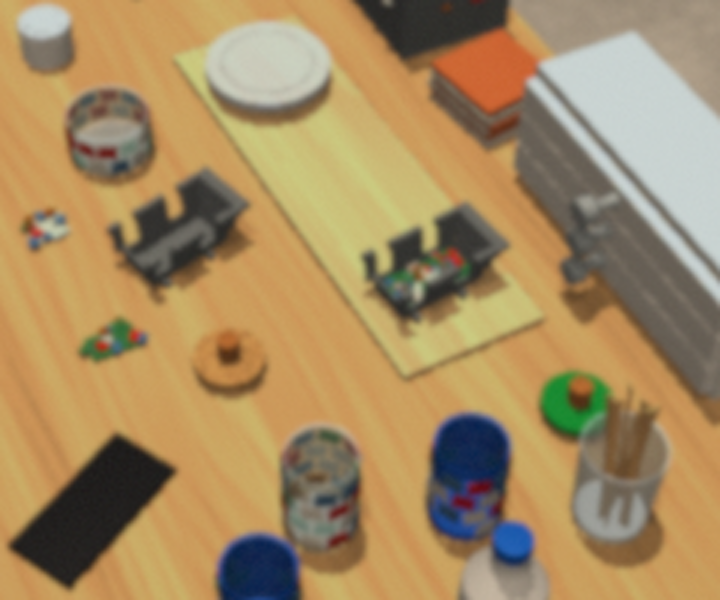

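The zoom shows both totes with their lip ends up, towards +x, so the empty one needs about a half turn. Next I'll measure everything in both views.

```bash
cat >> h.py <<'E'
from scipy.optimize import least_squares
def hull(c,xy,z,lo,hi,r):
    """contour, cast onto plane z, of points near xy with depth height in (lo,hi)"""
    P=pts(c); m=((np.hypot(P[...,0]-xy[0],P[...,1]-xy[1])<r)&(P[...,2]>lo)&(P[...,2]<hi)).astype(np.uint8)
    n,l,s,_=cv2.connectedComponentsWithStats(m)
    k=np.argwhere((l>0)&(s[l,4]>8))[:,::-1].astype(np.int32)
    h=cv2.convexHull(k)[:,0]
    return np.array([ray(c,u,v,z)[:2] for u,v in h])
def circ(q,R=None):
    x0=[*(q.max(0)+q.min(0))/2,R or .03]
    f=least_squares(lambda p:np.hypot(q[:,0]-p[0],q[:,1]-p[1])-p[2],x0,loss="soft_l1",f_scale=.002)
    return np.round(f.x*1000,1)
def rect(q):
    r=cv2.minAreaRect((q*1000).astype(np.float32)); return np.round(r[0],1),np.round(r[1],1),round(r[2],1)
E
cat > m.py <<'E'
from h import *
import sys
def allm(cs):
  for n,c in cs.items():
    print(n)
    for o,xy,z,lo,hi,r in [("turntable",(.635,.188),.037,.030,.046,.09),("jar",(.425,-.352),.105,.09,.125,.055),
        ("cap",(.425,-.155),.018,.012,.028,.05),("knob",(.425,-.155),.043,.036,.055,.03),("pot",(.427,.350),.048,.042,.058,.05),("short",(.433,.17),.055,.045,.066,.065)]:
        try: print(o,circ(hull(c,xy,z,lo,hi,r)))
        except Exception as e: print(o,"x",e)
    print("filled",rect(hull(c,(.645,-.155),.059,.050,.070,.10)))
    print("empty",rect(hull(c,(.45,.008),.050,.040,.062,.10)))
if __name__=="__main__":
    allm({n:dict(np.load(n+"0.npz")) for n in("top","side")})
E
python3 m.py
```

```text
top
turntable [629.6 189.3  69.8]
jar [ 425.4 -346.1   34.2]
cap [ 425.6 -155.    34.6]
knob [ 425.2 -154.8   10.4]
pot [426.8 352.2  29.7]
short [433.2 171.5  45.5]
filled (array([ 648.1, -152.7]), array([129.6,  70.7]), 7.4)
empty (array([445.2,   6.6]), array([127.8,  69.8]), 15.5)
side
turntable [625.6 186.1  72.2]
jar [ 421.3 -354.2   36.5]
cap [ 422.5 -157.1   35.9]
knob [ 421.6 -158.2   12.1]
pot [422.7 349.5  31.6]
short [428.2 166.1  49.1]
filled (array([ 643.2, -155.1]), array([133.3,  76.3]), 7.5)
empty (array([441.4,   3.4]), array([133.3,  76.8]), 15.3)
```

Call:
arm_command([
  [40,-30,0],
  [40,-30,0],
  [40,-30,0],
  [30,-40,0],
  [20,-45,0],
  [10,-45,0],
  [10,-45,0],
  [0,-45,0],
  [0,-45,0],
  [0,-45,0],
  [0,-45,0],
  [0,-45,0],
  [0,-45,0],
  [0,-45,0],
  [0,-45,0],
  [0,-45,0],
  [0,-45,0],
  [0,-45,0],
  [0,-45,0],
  [0,0,0],
], spin=[0,0,0,0,0,0,0,0,0,0,0,0,0,0,0,0,0,0,0,0])

```text
time: 2.1
tool_pos: [0.4162, -0.3361, 0.4038]
tool_rot: [-3.14, 0.0, 2.69]
contact_force: [0.2, 0.9, 0.4]
opening: 0.0919
grip_force: 0.0
```

```bash
python3 - <<'E'
from cell import *
from h import *
s=observe();print(s["tool_pos"],s["tool_rot"])
c=read_camera("wrist");np.savez("w0.npz",**c);cv2.imwrite("pics/w0.png",c["img"][:,:,::-1]);print(np.round(c["world_from_camera"],3),c["fx"])
for o,xy,z,lo,hi,r in [("jar",(.425,-.350),.105,.09,.125,.055),("cap",(.425,-.155),.018,.012,.028,.05)]:
    try: print(o,circ(hull(c,xy,z,lo,hi,r)))
    except Exception as e: print(e)
E
```

```text
[ 0.41618971 -0.33607596  0.40375705] [-3.14032731e+00  4.84224023e-05  2.69024787e+00]
[[ 0.437 -0.864 -0.252  0.349]
 [ 0.9    0.419  0.124 -0.305]
 [-0.002 -0.281  0.96   0.385]
 [ 0.     0.     0.     1.   ]] 320.0843842372994
jar [ 423.3 -350.6   34.2]
cap [ 425.  -159.2   35.4]
```

View pics/w0.png

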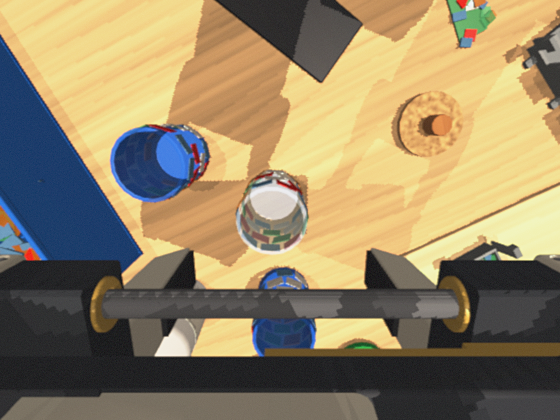

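The wrist view shows the tall jar at (273,205), clear of both blue jars for a grip along y. I'll align above it and descend.

Call:
arm_command([
  [4,-6,0],
  [4,-7,0],
  [0,0,0],
  [0,0,0],
  [0,0,-30],
  [0,0,-30],
  [0,0,-30],
  [0,0,-30],
  [0,0,-25],
  [0,0,-20],
  [0,0,-8],
  [0,0,0],
  [0,0,0],
], spin=[6.5,6.5,6.5,6.4,0,0,0,0,0,0,0,0,0], jaw=1)

```text
time: 3.45
tool_pos: [0.4252, -0.3443, 0.2326]
tool_rot: [-3.141, 0.001, -3.136]
contact_force: [0.2, -0.5, -0.5]
opening: 0.0922
grip_force: 0.0
```

Call:
arm_command([
  [0,0,0],
  [0,0,0],
  [0,0,0],
  [0,0,0],
  [0,0,0],
  [0,0,0],
  [0,0,0],
  [0,0,0],
], spin=[0,0,0,0,0,0,0,0], jaw=-1, squeeze=20)

```text
time: 4.25
tool_pos: [0.425, -0.345, 0.2324]
tool_rot: [-3.14, 0.001, -3.136]
contact_force: [-0.4, -2.8, 6.7]
opening: 0.066
grip_force: 20.0
```

Call:
arm_command([
  [0,0,3],
  [0,0,7],
  [0,0,15],
  [0,0,20],
  [0,0,25],
  [0,0,20],
  [0,0,10],
  [5,10,0],
  [10,25,0],
  [15,35,0],
  [15,40,0],
  [15,40,0],
  [15,40,0],
  [15,40,0],
  [15,40,0],
  [15,40,0],
  [15,40,0],
  [15,40,0],
  [15,40,0],
  [15,35,0],
], spin=[0,0,0,0,0,0,0,0,0,0,0,0,0,0,0,0,0,0,0,0])

```text
time: 6.25
tool_pos: [0.6044, 0.1235, 0.3299]
tool_rot: [3.141, -0.003, -3.135]
contact_force: [1.4, -0.8, -1.9]
opening: 0.0657
grip_force: 20.0
```

Call:
arm_command([
  [12,30,0],
  [9,25,0],
  [4,10,0],
  [0,0,0],
  [0,0,0],
  [0,0,0],
], spin=[0,0,0,0,0,0])

```text
time: 6.85
tool_pos: [0.6295, 0.1843, 0.3314]
tool_rot: [-3.141, -0.001, -3.138]
contact_force: [-0.1, 0.1, -2.1]
opening: 0.0658
grip_force: 20.0
```

```bash
python3 - <<'E'
from cell import *
from h import *
s=observe();print(s["tool_pos"],s["tool_rot"],s["opening"],s["contact_force"])
for n in ("top","wrist","side"):
    c=read_camera(n);np.savez(n+"1.npz",**c)
    print(n,circ(hull(c,(.63,.188),.037,.030,.046,.09)))
    cv2.imwrite(f"pics/{n}1.png",c["img"][:,:,::-1])
E
```

```text
[0.62954791 0.18430838 0.3314445 ] [-3.14116867e+00 -1.06275844e-03 -3.13759410e+00] 0.06575896828631256 [-0.12248228  0.13892387 -2.12273018]
top [626.7 189.7  67.5]
wrist [629.9 186.3  69.3]
side [625.9 186.   71.3]
```

View pics/wrist1.png

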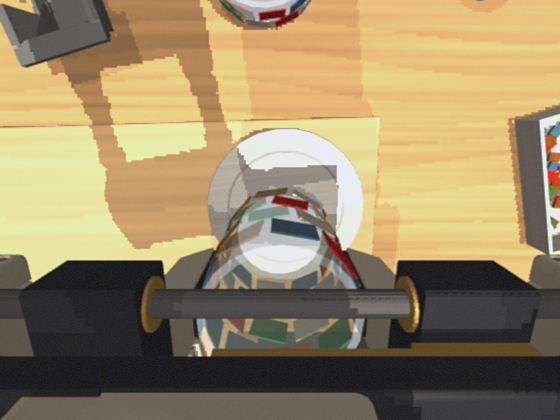

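The jar is held upright and the turntable disc is centred near (285,200). I'll shift y by about 3 mm and lower it gently.

Call:
arm_command([
  [0,3,0],
  [0,0,-10],
  [0,0,-15],
  [0,0,-15],
  [0,0,-8],
  [0,0,-5],
  [0,0,-3],
  [0,0,-1],
  [0,0,0],
  [0,0,0],
  [0,0,0],
], spin=[0,0,0,0,0,0,0,0,0,0,0])

```text
time: 8.1
tool_pos: [0.6299, 0.1885, 0.2752]
tool_rot: [3.141, 0.001, -3.136]
contact_force: [0.1, 0.7, -3.1]
opening: 0.0659
grip_force: 20.0
```

Call:
arm_command([
  [0,0,-2],
  [0,0,-1],
  [0,0,-1],
  [0,0,-1],
  [0,0,0],
  [0,0,0],
], spin=[0,0,0,0,0,0])

```text
time: 8.7
tool_pos: [0.6298, 0.1885, 0.2697]
tool_rot: [3.141, -0.0, -3.136]
contact_force: [-0.9, 0.5, -2.4]
opening: 0.0658
grip_force: 20.0
```

Call:
arm_command([
  [0,0,-0.5],
  [0,0,-0.5],
  [0,0,0],
  [0,0,0],
], spin=[0,0,0,0])

```text
time: 9.1
tool_pos: [0.6298, 0.1885, 0.2694]
tool_rot: [3.141, 0.001, -3.136]
contact_force: [-1.7, -1.5, 4.8]
opening: 0.0659
grip_force: 20.0
```

Call:
arm_command([
  [0,0,0],
  [0,0,0],
  [0,0,0],
  [0,0,0],
  [0,0,5],
  [0,0,10],
  [0,0,20],
  [0,0,30],
  [0,0,30],
  [0,0,30],
  [0,0,20],
  [-15,-20,10],
  [-20,-35,0],
  [-25,-40,0],
  [-25,-40,0],
  [-25,-40,0],
  [-25,-40,0],
  [-25,-40,0],
  [-20,-40,0],
  [-10,-30,0],
], spin=[0,0,0,0,0,0,0,0,0,0,0,0,0,0,0,0,0,0,0,0], jaw=1)

```text
time: 11.1
tool_pos: [0.4381, -0.1382, 0.4251]
tool_rot: [-3.14, 0.001, -3.137]
contact_force: [0.2, -0.1, 0.4]
opening: 0.0918
grip_force: 0.0
```

```bash
python3 - <<'E'
from cell import *
from h import *
s=observe();print(s["tool_pos"],s["tool_rot"],s["opening"],s["contact_force"])
for n in ("top","wrist"):
    c=read_camera(n);np.savez(n+"2.npz",**c)
    for o,xy,z,lo,hi,r in [("tt",(.63,.188),.037,.030,.046,.09),("jar",(.63,.188),.142,.125,.16,.06),("cap",(.425,-.157),.018,.012,.028,.05),("knob",(.425,-.157),.043,.036,.055,.03)]:
        try: print(n,o,circ(hull(c,xy,z,lo,hi,r)))
        except Exception as e: print(n,o,"x")
    cv2.imwrite(f"pics/{n}2.png",c["img"][:,:,::-1])
E
```

```text
[ 0.43806189 -0.13816962  0.42507382] [-3.14043899e+00  1.45232796e-03 -3.13743350e+00] 0.09176790864811088 [ 0.2380949  -0.09592938  0.4419947 ]
top tt [629.5 189.3  69.9]
top jar [627.9 187.5  34.5]
top cap [ 426.2 -154.9   34.1]
top knob x
wrist tt x
wrist jar x
wrist cap [ 425.2 -158.3   34.7]
wrist knob [ 424.8 -158.2   10.7]
```

Call:
arm_command([
  [-6,-9,0],
  [-6,-8,-20],
  [0,0,-35],
  [0,0,-40],
  [0,0,-40],
  [0,0,-35],
  [0,0,-25],
  [0,0,-15],
  [0,0,-5],
  [0,0,0],
  [0,0,0],
], spin=[0,0,0,0,0,0,0,0,0,0,0])

```text
time: 12.3
tool_pos: [0.4283, -0.1534, 0.2096]
tool_rot: [-3.141, 0.001, -3.136]
contact_force: [-0.1, -0.4, -0.3]
opening: 0.0916
grip_force: 0.0
```

Call:
arm_command([
  [-2.5,-2.5,-4],
  [0,0,-4],
  [0,0,-1.5],
  [0,0,0],
], spin=[0,0,0,0])

```text
time: 12.7
tool_pos: [0.4252, -0.1561, 0.1991]
tool_rot: [3.141, -0.0, -3.137]
contact_force: [0.9, -0.1, 0.2]
opening: 0.0915
grip_force: 0.0
```

Call:
arm_command([
  [0,0,0],
  [0,0,0],
  [0,0,0],
  [0,0,0],
  [0,0,0],
  [0,0,0],
  [0,0,0],
  [0,0,0],
  [0,0,0],
  [0,0,0],
], spin=[0,0,0,0,0,0,0,0,0,0], jaw=-1, squeeze=15)

```text
time: 13.7
tool_pos: [0.4253, -0.156, 0.1992]
tool_rot: [3.141, 0.0, -3.136]
contact_force: [-1.3, 0.8, -0.4]
opening: 0.0217
grip_force: 15.0
```

Call:
arm_command([
  [0,0,5],
  [0,0,15],
  [0,0,35],
  [0,0,40],
  [0,0,40],
  [0,0,40],
  [5,10,25],
  [15,25,0],
  [20,35,0],
  [24,40,0],
  [24,40,0],
  [24,40,0],
  [24,40,0],
  [24,40,0],
  [20,35,0],
  [15,25,0],
  [7,12,0],
  [0,0,0],
  [0,0,0],
  [0,0,0],
], spin=[0,0,0,0,0,0,0,0,0,0,0,0,0,0,0,0,0,0,0,0])

```text
time: 15.7
tool_pos: [0.627, 0.185, 0.3994]
tool_rot: [-3.141, -0.0, -3.137]
contact_force: [0.5, 0.5, -0.5]
opening: 0.0216
grip_force: 15.0
```

Call:
arm_command([
  [2,3.5,0],
  [0,0,-10],
  [0,0,-15],
  [0,0,-15],
  [0,0,-8],
  [0,0,-5],
  [0,0,-3],
  [0,0,-3],
  [0,0,-2],
  [0,0,0],
  [0,0,0],
], spin=[0,0,0,0,0,0,0,0,0,0,0])

```text
time: 16.8
tool_pos: [0.6294, 0.1895, 0.3386]
tool_rot: [3.141, 0.001, -3.136]
contact_force: [-0.2, 0.1, 0.3]
opening: 0.0214
grip_force: 15.0
```

```bash
python3 - <<'E'
from cell import *
from h import *
a=read_camera("side")["img"][110:230,200:360,::-1]; b=read_camera("wrist")["img"][130:400,140:440,::-1]
cv2.imwrite("pics/c3.png",np.hstack([cv2.resize(a,(400,300)),cv2.resize(b,(333,300))]))
s=observe();print(s["tool_pos"],s["contact_force"])
E
```

```text
[0.62938078 0.18947167 0.3385834 ] [ 0.81758426  0.29459295 -0.56572983]
```

View pics/c3.png

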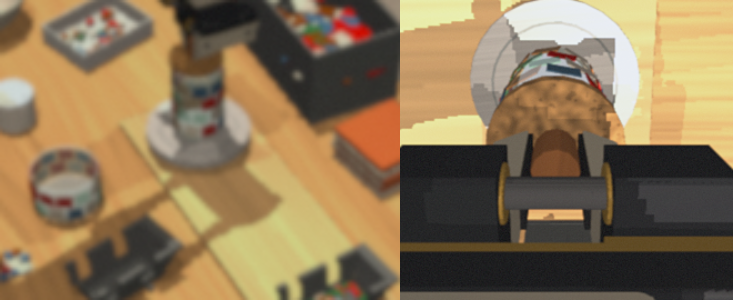

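The cap sits centred over the jar and the plug has started into the mouth with no contact force. I'll lower it the rest of the way.

Call:
arm_command([
  [0,0,-2],
  [0,0,-2],
  [0,0,-1],
  [0,0,0],
  [0,0,0],
], spin=[0,0,0,0,0])

```text
time: 17.4
tool_pos: [0.6293, 0.1895, 0.3332]
tool_rot: [3.142, 0.0, -3.136]
contact_force: [-0.4, -0.4, -0.2]
opening: 0.0216
grip_force: 15.0
```

Call:
arm_command([
  [0,0,-0.5],
  [0,0,-0.3],
  [0,0,0],
  [0,0,0],
], spin=[0,0,0,0])

```text
time: 17.8
tool_pos: [0.6293, 0.1895, 0.3332]
tool_rot: [3.141, 0.001, -3.136]
contact_force: [-2.2, 0.2, 5.4]
opening: 0.0216
grip_force: 15.0
```

Call:
arm_command([
  [0,0,0],
  [0,0,0],
  [0,0,0],
  [0,0,0],
  [0,0,5],
  [0,0,10],
  [0,0,25],
  [0,0,25],
  [0,0,15],
  [-15,10,5],
  [-30,24,0],
  [-35,28,0],
  [-35,28,0],
  [-35,28,0],
  [-30,24,0],
  [-15,14,0],
  [-5,4,0],
  [0,0,0],
  [0,0,0],
], spin=[0,0,0,0,0,0,0,0,0,0,0,0,0,0,0,0,0,0,0], jaw=1)

```text
time: 19.7
tool_pos: [0.4301, 0.3489, 0.4177]
tool_rot: [3.142, 0.001, -3.137]
contact_force: [-0.4, 0.9, 0.6]
opening: 0.0917
grip_force: 0.0
```

```bash
python3 - <<'E'
from cell import *
from h import *
s=observe();print(s["tool_pos"],s["tool_rot"],s["opening"],s["contact_force"])
for n in ("top","side","wrist"):
    c=read_camera(n);np.savez(n+"4.npz",**c)
    for o,xy,z,lo,hi,r in [("tt",(.63,.188),.037,.030,.046,.09),("disc",(.63,.188),.152,.14,.166,.06),("knob",(.63,.188),.177,.168,.19,.03),("pot",(.427,.351),.048,.042,.058,.05)]:
        try: print(n,o,circ(hull(c,xy,z,lo,hi,r)))
        except Exception as e: print(n,o,"x")
E
```

```text
[0.43012395 0.34890778 0.41774998] [ 3.14153536e+00  8.11039830e-04 -3.13706869e+00] 0.09174109807909256 [-0.35979093  0.93635051  0.63885193]
top tt [629.5 189.3  69.9]
top disc [628.7 189.6  35. ]
top knob [628.4 189.4  10.9]
top pot [427.4 347.4  26. ]
side tt [624.6 185.8  71.6]
side disc [625.  183.7  38.6]
side knob [623.4 185.5  14. ]
side pot [422.6 349.6  31.6]
wrist tt [634.1 228.4  31.2]
wrist disc x
wrist knob x
wrist pot [426.6 349.7  29.7]
```

Call:
arm_command([
  [-2,2,0],
  [-0.5,0.5,-20],
  [0,0,-35],
  [0,0,-40],
  [0,0,-40],
  [0,0,-35],
  [0,0,-25],
  [0,0,-18],
  [0,0,-10],
  [0,0,-4],
  [0,0,0],
  [0,0,0],
], spin=[0,0,0,0,0,0,0,0,0,0,0,0])

```text
time: 21.05
tool_pos: [0.4272, 0.3521, 0.1914]
tool_rot: [3.141, 0.002, -3.136]
contact_force: [0.2, 0.3, 0.1]
opening: 0.0922
grip_force: 0.0
```

Call:
arm_command([
  [0,0,0],
  [0,0,0],
  [0,0,0],
  [0,0,0],
  [0,0,0],
  [0,0,0],
  [0,0,0],
], spin=[0,0,0,0,0,0,0], jaw=-1, squeeze=15)

```text
time: 21.75
tool_pos: [0.4268, 0.352, 0.1906]
tool_rot: [3.141, 0.0, -3.136]
contact_force: [-0.6, -0.1, 2.7]
opening: 0.0598
grip_force: 15.0
```

Call:
arm_command([
  [0,0,5],
  [0,0,15],
  [0,0,25],
  [0,0,25],
  [0,0,20],
  [0,-10,0],
  [0,-25,0],
  [0,-40,0],
  [0,-40,0],
  [5,-40,0],
  [15,-40,0],
  [30,-25,0],
  [35,-25,0],
  [35,-25,0],
  [35,-25,0],
  [30,-20,0],
  [15,-12,0],
  [10,-7,0],
  [0,0,0],
  [0,0,0],
], spin=[0,0,0,0,0,0,0,0,0,0,0,0,0,0,0,0,0,0,0,0])

```text
time: 23.75
tool_pos: [0.636, 0.0177, 0.279]
tool_rot: [3.141, -0.003, -3.137]
contact_force: [-0.6, 0.6, -2.1]
opening: 0.0596
grip_force: 15.0
```

```bash
python3 - <<'E'
from cell import *
from h import *
s=observe();print(s["tool_pos"],s["tool_rot"],s["opening"],s["contact_force"])
c=dict(np.load("top0.npz")); P=pts(c)
# board corners by colour: yellow-green vs table
k=cv2.cvtColor(c["img"],cv2.COLOR_RGB2HSV); m=(k[...,0]>=24)&(k[...,0]<=36)&(k[...,1]>60)&(abs(P[...,0]-.63)<.12)
m=cv2.morphologyEx(m.astype(np.uint8),cv2.MORPH_OPEN,np.ones((3,3)))
n,l,st,_=cv2.connectedComponentsWithStats(m); i=1+st[1:,4].argmax(); print(st[i])
q=np.array([ray(c,u,v,.009)[:2] for v,u in np.argwhere(l==i)]); print(rect(q))
E
```

```text
[0.63603404 0.01774736 0.27897428] [ 3.14114426e+00 -2.87035424e-03 -3.13681891e+00] 0.05956738884928343 [-0.57720534  0.58294357 -2.14327443]
[ 203  133  149   60 5130]
(array([640.7, -38.1]), array([157.3, 403.3]), 1.9)
```

Call:
arm_command([
  [1,0,-10],
  [0,0,-20],
  [0,0,-20],
  [0,0,-12],
  [0,0,-7],
  [0,0,-4],
  [0,0,-2],
  [0,0,-1],
  [0,0,0],
  [0,0,0],
], spin=[0,0,0,0,0,0,0,0,0,0])

```text
time: 24.75
tool_pos: [0.638, 0.018, 0.205]
tool_rot: [3.142, 0.001, -3.136]
contact_force: [-0.3, 0.6, -1.8]
opening: 0.0597
grip_force: 15.0
```

Call:
arm_command([
  [-0.5,0,-2],
  [0,0,-1.5],
  [0,0,-1],
  [0,0,-0.7],
  [0,0,-0.6],
  [0,0,0],
  [0,0,0],
], spin=[0,0,0,0,0,0,0])

```text
time: 25.45
tool_pos: [0.6372, 0.018, 0.1996]
tool_rot: [3.142, 0.0, -3.136]
contact_force: [-3.8, 0.1, 5.3]
opening: 0.0596
grip_force: 15.0
```

Call:
arm_command([
  [0,0,0],
  [0,0,0],
  [0,0,0],
  [0,0,0],
  [0,0,5],
  [0,0,15],
  [0,0,30],
  [0,0,35],
  [0,0,35],
  [0,0,35],
  [-15,0,25],
  [-30,-3,10],
  [-35,-3,10],
  [-35,-3,0],
  [-35,-3,0],
  [-30,-3,0],
  [-15,0,0],
  [-8,0,0],
  [0,0,0],
  [0,0,0],
], spin=[0,0,0,0,0,0,0,0,0,0,3,3,3,3,3.2,0,0,0,0,0], jaw=1)

```text
time: 27.45
tool_pos: [0.4349, 0.0029, 0.3992]
tool_rot: [-3.141, 0.001, -2.871]
contact_force: [-0.1, -0.2, -0.4]
opening: 0.0917
grip_force: 0.0
```

```bash
python3 - <<'E'
from cell import *
from h import *
s=observe();print(s["tool_pos"],s["tool_rot"],s["opening"],s["contact_force"])
for n in ("top","wrist"):
    c=read_camera(n);np.savez(n+"5.npz",**c);cv2.imwrite(f"pics/{n}5.png",c["img"][:,:,::-1])
    for o,xy,z,lo,hi,r in [("tt",(.63,.188),.037,.030,.046,.09),("disc",(.63,.188),.152,.14,.166,.06),("pot",(.637,.018),.057,.05,.067,.05)]:
        try: print(n,o,circ(hull(c,xy,z,lo,hi,r)))
        except Exception as e: print(n,o,"x")
    for o,xy,z in (("filled",(.645,-.155),.059),("empty",(.442,.005),.05)):
        try: print(n,o,rect(hull(c,xy,z,z-.01,z+.012,.1)))
        except Exception as e: print(n,o,"x")
E
```

```text
[0.43492224 0.00293106 0.39922582] [-3.14106382e+00  1.48895581e-03 -2.87108260e+00] 0.09172046852979884 [-0.08761045 -0.1688043  -0.35939175]
top tt [629.5 189.4  69.8]
top disc [628.6 189.7  35. ]
top pot [636.7  18.5  29.6]
top filled (array([ 648.1, -152.7]), array([129.6,  70.7]), 7.4)
top empty (array([381. ,  19.9]), array([10.7,  9.1]), 18.7)
wrist tt [610.7 161.7  45.5]
wrist disc x
wrist pot [630.9  13.5  28.5]
wrist filled x
wrist empty (array([445.5,   3.2]), array([128.3,  70.2]), 15.5)
```

View pics/wrist5.png

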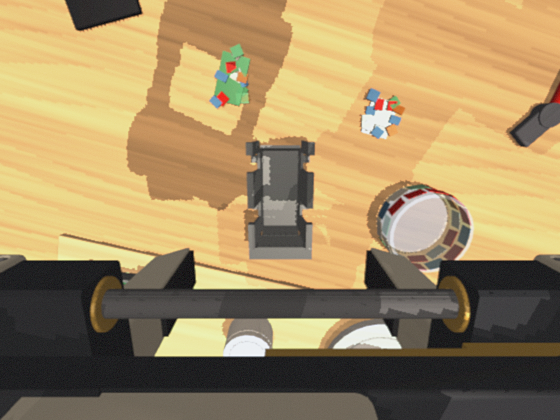

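The wrist view shows the empty tote aligned with the gripper, its low end at (280,148) and its lip at (280,252). I'll descend and grip it.

Call:
arm_command([
  [-2,0,-15],
  [-0.5,0,-30],
  [0,0,-40],
  [0,0,-40],
  [0,0,-30],
  [0,0,-20],
  [0,0,-13],
  [0,0,-6],
  [0,0,0],
  [0,0,0],
], spin=[0,0,0,0,0,0,0,0,0,0])

```text
time: 28.55
tool_pos: [0.4323, 0.003, 0.205]
tool_rot: [-3.141, 0.001, -2.871]
contact_force: [0.0, -0.7, -0.5]
opening: 0.0918
grip_force: 0.0
```

Call:
arm_command([
  [0,0,0],
  [0,0,0],
  [0,0,0],
  [0,0,0],
  [0,0,0],
  [0,0,0],
  [0,0,0],
], spin=[0,0,0,0,0,0,0], jaw=-1, squeeze=15)

```text
time: 29.25
tool_pos: [0.432, 0.0029, 0.205]
tool_rot: [-3.141, 0.001, -2.871]
contact_force: [-0.6, -0.0, 6.0]
opening: 0.0696
grip_force: 15.0
```

Call:
arm_command([
  [0,0,5],
  [0,0,15],
  [0,0,30],
  [0,0,35],
  [0,0,35],
  [0,0,30],
  [0,0,0],
  [0,0,0],
  [0,0,0],
  [0,0,0],
  [0,0,0],
  [0,0,0],
  [0,0,0],
  [0,0,0],
  [0,0,0],
  [0,0,0],
  [0,0,0],
  [0,0,0],
  [0,0,0],
  [0,0,0],
], spin=[0,0,0,0,0,-3,-6,-8,-8,-8,-8,-8,-8,-8,-8,-8,-8,-8,-8,-8])

```text
time: 31.25
tool_pos: [0.4315, 0.003, 0.3545]
tool_rot: [-3.141, -0.0, 1.434]
contact_force: [-0.3, -0.3, -1.4]
opening: 0.0699
grip_force: 15.0
```

Call:
arm_command([
  [10,-7,0],
  [20,-15,0],
  [30,-22,0],
  [35,-25,0],
  [35,-25,0],
  [35,-25,0],
  [30,-20,0],
  [15,-10,0],
  [7,-5,0],
  [0,0,0],
  [0,0,0],
  [0,0,0],
], spin=[-8,-8,-8,-8,-8,-8,-8,-8,-8,-3,0,0])

```text
time: 32.45
tool_pos: [0.6486, -0.1509, 0.3543]
tool_rot: [-3.141, 0.001, 0.133]
contact_force: [0.6, 1.0, -2.5]
opening: 0.0698
grip_force: 15.0
```

Call:
arm_command([
  [2,-1.5,-10],
  [0,0,-20],
  [0,0,-20],
  [0,0,-12],
  [0,0,-5],
  [0,0,0],
  [0,0,0],
], spin=[0,0,0,0,0,0,0])

```text
time: 33.15
tool_pos: [0.6511, -0.1526, 0.2885]
tool_rot: [3.141, -0.001, 0.131]
contact_force: [0.1, 0.0, -1.7]
opening: 0.0699
grip_force: 15.0
```

```bash
python3 - <<'E'
from cell import *
from h import *
s=observe();print(s["tool_pos"],s["tool_rot"],s["opening"],s["contact_force"])
a=read_camera("side");b=read_camera("top");w=read_camera("wrist")
for n,c in(("side6",a),("top6",b),("wrist6",w)): np.savez(n+".npz",**c)
A=cv2.resize(a["img"][170:260,280:400,::-1],(400,300),interpolation=cv2.INTER_CUBIC);B=cv2.resize(b["img"][115:205,260:380,::-1],(400,300),interpolation=cv2.INTER_CUBIC)
cv2.imwrite("pics/c6.png",np.vstack([np.hstack([A,B]),cv2.resize(w["img"][120:330,:,::-1],(800,300))]))
E
```

```text
[ 0.65107572 -0.15262084  0.28848656] [ 3.14082925e+00 -1.29534306e-03  1.31093171e-01] 0.06994432964823968 [ 0.08525177  0.00174643 -1.6559744 ]
```

View pics/c6.png

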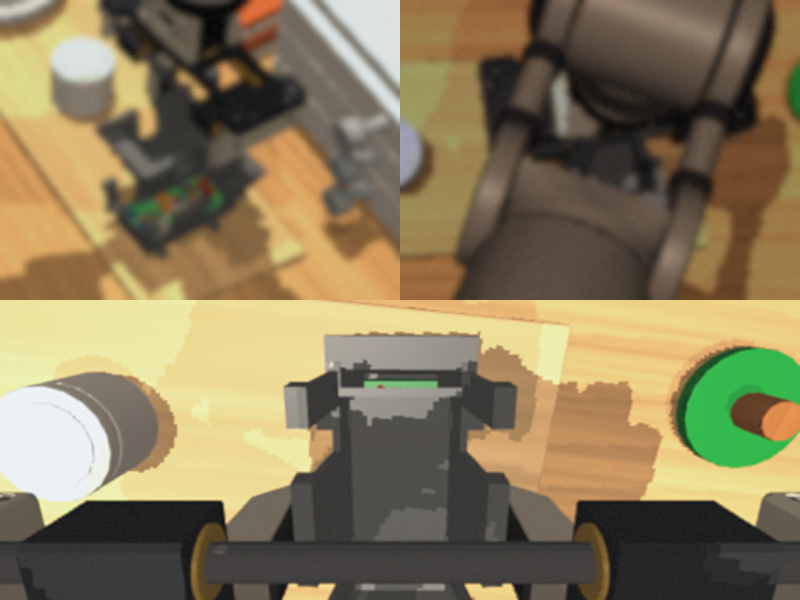

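The wrist crop shows the empty tote's low end towards +x, directly above the filled tote's lip at the top of the crop (325–480, 335–365), so it is turned correctly. Next I'll measure the lateral and lengthwise offsets.

```bash
python3 - <<'E'
from h import *
w=dict(np.load("wrist6.npz")); P=pts(w)
a=.131; u=np.array([np.cos(a),np.sin(a)]); v=np.array([-np.sin(a),np.cos(a)])
X=P[...,:2]*1000; U=X@u; V=X@v; Z=P[...,2]*1000
o=np.array([643.1,-153.5]); U-=o@u; V-=o@v
rows=np.arange(420)[:,None]+0*U
for n,lo,hi in(("filled lip",48,70),("empty rim",124,145)):
    m=(Z>lo)&(Z<hi)&(rows<270)&(abs(V)<60)&(U>-20)&(U<90)
    print(n,m.sum(),"z",np.median(Z[m]),"V",np.percentile(V[m],[.5,1,50,99,99.5]).round(1),"U",np.percentile(U[m],[1,50,99,99.5]).round(1))
t=np.array([651.08,-152.62])-o; print("tool U,V",t@u,t@v)
E
```

```text
filled lip 2841 z 60.06279974990955 V [-37.8 -37.6  -3.1  31.1  31.4] U [46.9 61.4 69.3 69.4]
empty rim 3792 z 134.07604981319093 V [-53.4 -52.9  23.3  47.3  48.1] U [16.6 28.4 59.9 60. ]
tool U,V 8.026576038014062 -0.1699326513027285
```

```bash
python3 - <<'E'
from h import *
w=dict(np.load("wrist6.npz")); P=pts(w)
a=.131; u=np.array([np.cos(a),np.sin(a)]); v=np.array([-np.sin(a),np.cos(a)])
X=P[...,:2]*1000; o=np.array([643.1,-153.5]); U=X@u-o@u; V=X@v-o@v; Z=P[...,2]*1000
m=(Z>126)&(Z<143)&(U>44)&(U<64)&(abs(V)<45)
for s in(1,-1):
    k=m&(s*V>0); print(k.sum(),"V",np.percentile(V[k],[1,99]).round(1),"U",np.percentile(U[k],[1,99]).round(1),"z",np.median(Z[k]))
m=(Z>50)&(Z<68)&(U>50)&(abs(V)<45)
for lo in(55,60,65):
    k=m&(U>lo)&(U<lo+4); print(lo,np.percentile(V[k],[1,99]).round(1))
for lo in (-30,-10,10):
    k=m&(V>lo)&(V<lo+10); print(lo,np.percentile(U[k],[98]).round(1))
# image-edge rays: filled lip outer corners pixel extents
E
```

```text
740 V [23.7 32.2] U [47.2 60. ] z 134.64051565590765
750 V [-37.6 -29.2] U [46.9 59.9] z 134.77644280840008
55 [-37.2  31. ]
60 [-37.7  30.7]
65 [-37.4  31.1]
-30 [69.2]
-10 [69.2]
10 [69.2]
```

Relative to the filled tote, the empty one is about 2–3 mm too far along +x and within 0.6 mm sideways. I'll shift it back 2 mm and lower it.

Call:
arm_command([
  [-2,-0.6,-5],
  [0,0,-7],
  [0,0,-4],
  [0,0,-2],
  [0,0,-1],
  [0,0,0],
  [0,0,0],
], spin=[0,0,0,0,0,0,0])

```text
time: 34.0
tool_pos: [0.6489, -0.1531, 0.2688]
tool_rot: [3.141, -0.0, 0.131]
contact_force: [0.3, -0.5, -0.8]
opening: 0.0695
grip_force: 15.0
```

Call:
arm_command([
  [0,0,-2],
  [0,0,-1.5],
  [0,0,-1],
  [0,0,0],
  [0,0,0],
], spin=[0,0,0,0,0])

```text
time: 34.5
tool_pos: [0.6489, -0.1531, 0.2645]
tool_rot: [3.141, -0.0, 0.131]
contact_force: [0.5, -0.6, 1.7]
opening: 0.0701
grip_force: 15.0
```

Call:
arm_command([
  [0,0,-0.5],
  [0,0,0],
  [0,0,0],
], spin=[0,0,0])

```text
time: 34.8
tool_pos: [0.6489, -0.1531, 0.2644]
tool_rot: [3.141, -0.001, 0.131]
contact_force: [-2.1, 0.6, 5.8]
opening: 0.0694
grip_force: 15.0
```

Contact came at the expected height. I'll release, then rise and back away.

Call:
arm_command([
  [0,0,0],
  [0,0,0],
  [0,0,0],
  [0,0,0],
  [0,0,5],
  [0,0,10],
  [0,0,20],
  [0,0,30],
  [0,0,35],
  [0,0,35],
  [-20,0,20],
  [-35,0,0],
  [-40,0,0],
  [-40,0,0],
  [-40,0,0],
  [-40,0,0],
  [-30,0,0],
  [-10,0,0],
  [0,0,0],
], spin=[0,0,0,0,0,0,0,0,0,0,0,0,0,0,0,0,0,0,0], jaw=1)

```text
time: 36.7
tool_pos: [0.3933, -0.1532, 0.4198]
tool_rot: [3.14, -0.002, 0.13]
contact_force: [0.3, 0.1, -0.6]
opening: 0.0918
grip_force: 0.0
```

```bash
python3 - <<'E'
from cell import *
from h import *
s=observe();print(s["tool_pos"],s["time"],s["contact_force"])
for n in ("top","side"):
    c=read_camera(n);np.savez(n+"7.npz",**c)
    for o,xy,z,lo,hi,r in [("tt",(.63,.188),.037,.030,.046,.09),("disc",(.63,.188),.152,.14,.166,.06),("pot",(.637,.018),.057,.05,.067,.05),("short",(.433,.17),.055,.045,.066,.065)]:
        try: print(n,o,circ(hull(c,xy,z,lo,hi,r)))
        except Exception as e: print(n,o,"x")
    for o,z in (("filled",.059),("empty",.109)):
        try: print(n,o,rect(hull(c,(.645,-.155),z,z-.01,z+.012,.1)))
        except Exception as e: print(n,o,"x")
    if n=="top": B=cv2.resize(c["img"][110:210,150:370,::-1],(800,364),interpolation=cv2.INTER_CUBIC)
    else: A=cv2.resize(c["img"][140:270,240:420,::-1],(800,578),interpolation=cv2.INTER_CUBIC)[:,:]
cv2.imwrite("pics/top7.png",B);cv2.imwrite("pics/side7.png",A)
E
```

```text
[ 0.39325631 -0.15316063  0.41978462] 36.7 [ 0.28998863  0.09111704 -0.60637821]
top tt [629.6 189.3  69.8]
top disc [628.6 189.7  35. ]
top pot [636.5  18.6  29.6]
top short [433.3 171.4  45.6]
top filled (array([ 654.9, -151.8]), array([115.8,  70.6]), 7.6)
top empty (array([ 636.4, -153.9]), array([128.6,  70.9]), 7.4)
side tt [625.4 185.8  71.6]
side disc [625.3 184.3  38.2]
side pot [633.3  15.4  31.5]
side short [429.1 166.4  48.3]
side filled (array([ 643.1, -155.3]), array([132.7,  76.2]), 7.3)
side empty (array([ 633.7, -155.7]), array([130.9,  77. ]), 7.0)
```

View pics/top7.png

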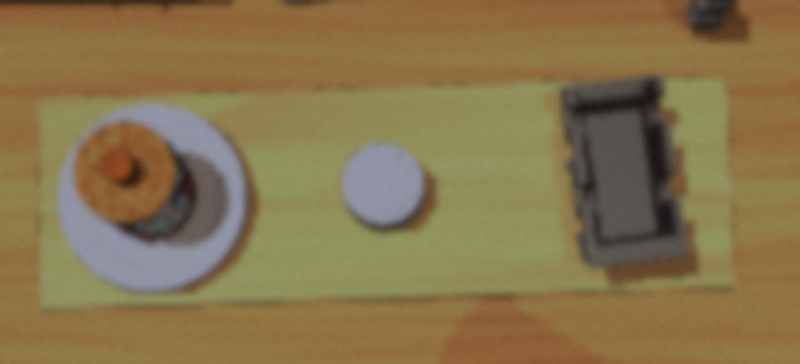

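View pics/side7.png

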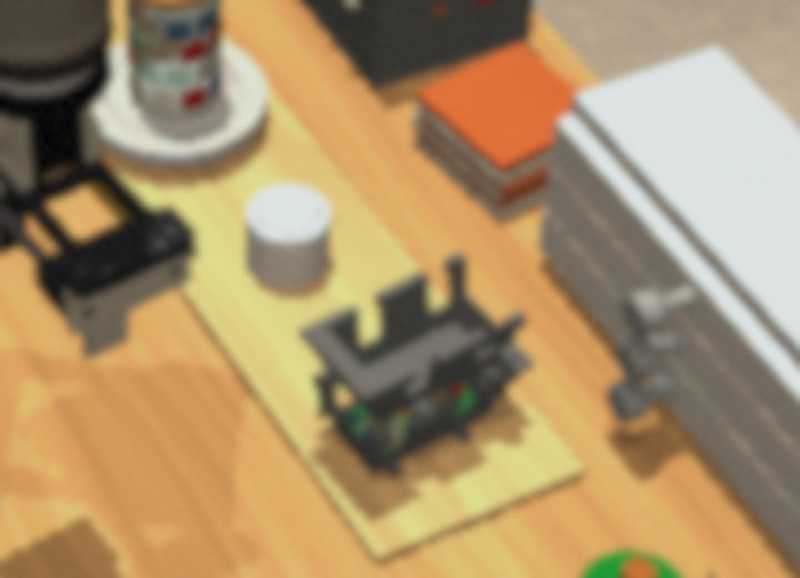

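Measurements and pictures agree:
- **Empty tote:** within 0.5 mm of square on the filled tote, at rim height.
- **Cap and pot:** the cap is seated in the jar, and the pot is on the board's centre.
- **Short jar and filled tote:** neither has moved.

I'll hand it in.

```bash
python3 -c "
from cell import *
print(hand_in())"
```

```text
the job is handed in; nothing more can be done
None
```

The station is set out as asked and handed in after about 37 s of robot time: the capped jar is about 1 mm from the turntable's centre, the grout pot is at the board's middle, and the reversed empty tote stands on the filled tote's rim.

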